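# Pile angle brackets in alternating directions on a narrow stand

## Robot

A 6-joint arm with a two-finger parallel gripper is mounted at the origin on the work surface. World frame = base frame: x ahead of the robot, y to its left, z up, the work surface at z = 0. Lengths are in m, angles in rad, forces in N, time in s.
With the tool pointing down it reaches from about 0.375 to 0.975 m from the base axis. Payload 3.8 kg.
Tool frame: the origin (TCP) lies on the centre line of the jaws, within the pads' length; the fingertips stand 14 mm ahead of it and the grasp point (between the pads) lies 5 mm behind it; z points along the fingers, y is the line along which they close (so a half turn about z gives the same grasp; the last joint's range is limited). The gripper opens to 85 mm and grips with 20 to 120 N. Pads are 22 mm wide; open, the fingers measure 114 mm over their backs; the gripper's body (76 mm by 85 mm) begins 54 mm behind the grasp point. The pads swing forward as they close: fully open they stand 13 mm farther back than shut.
Start: joints at [-1.138, 0.264, 1.604, -0, 1.274, -0.037], TCP at [0.306, -0.602, 0.245] pointing down, gripper open.
Joint ranges: [-2.63, 2.63], [-0.94, 2.18], [0.31, 2.57], [-1.31, 4.45], [0, 2.66], [-2.55, 2.55]. Speed limits (rad/s): [2.57, 2.57, 3.14, 3.14, 3.14, 3.14].

## Interface

Orientations are given as a rotation vector (axis times angle).
In Python, from workcell import bot, eyes, spot_in gives the robot as it stands.
- The arm moves only by the tool carry_out, never from a script. Its argument "series" is text: rows parted by semicolons, each of 4 numbers parted by spaces: the shift along the world's x, y, z in m, then the turn about the world's z in degrees. In form: tx ty tz roll; .... A call has 1 to 20 rows; each row shifts and turns the commanded pose from where the row before left it; what a row does not reach is not made up. A row lasts 1/8 s, in which the tool goes at most 62.5 mm and 10.7 degrees, less where a joint would pass 70% of its speed; a pose out of reach is approached as far as the arm can. A call is refused whole if a number of a shift passes 0.0625 or a number of a turn 10.7, either way. A call with a gripper value outside its range is refused whole. "jaw" is the gripper command: -1 is shut, 1 is fully open, values between are in proportion, set as the call begins (left out, the last holds). The fingers move at their own pace and stop on an object; "grip_force" is the grip in N (left out, the last holds). Time passes only in rows, so rows that do not move let the fingers close. It gives the time, the measured TCP pose, the force, the opening and the grip force at its end, in the units of the state.
- bot.read_state(): the state, without advancing time (a new reading comes with each control period).
- eyes.read_camera(name): name is "scene" or "top" or "wrist"; returns (picture, depth): 400x640x3 uint8, blue, green, red; 400x640 float32, m along the optical axis (not along the pixel's ray), 0 where there is no reading.
- eyes.get_calibration(name): a dict with "K" (3x3 intrinsics, pixels), "position" and "rotation" of the camera in the world; the wrist camera has in their place "T_tool_cam" (4x4, takes a point from camera to tool coordinates, whose origin is the TCP and whose axes are the flange's). Camera axes: x right, y down, z forward; pixel columns grow to the right and rows downward; lengths in m; the calibration is good to about 2 mm. A picture is of the moment at which its call begins: read the wrist's pose just before it. get_calibration takes no time and is no camera call.
- bot.finish_job(): hands the job in; it is judged then, once.
Trained networks look in the newest picture that a camera, given by its name, has taken for a name from the list of things; names that differ only in an ending like _2 or _b are one class to them, and where a whole thing is asked for, a point or a joint stands for the part that bears it (a point fixed in the world has none). Each returns a list of dicts, best first, with "score" (0 to 1); they miss things now and then, are a little off and sometimes report something else, mostly with a low value. They report only what shows in the picture. A call takes as long as a camera call. They do not tell look-alikes from the thing itself.
- spot_in(camera, target): "rect" ([centre column, centre row, width, height] in pixels, round what is visible of it).
The state is a dict: "time": time; "q": joint angles; "joint_vel": joint speeds; "joint_torque": joint torques, N m; "tool_pos": TCP position; "tcp_rot": TCP orientation; "wrist_force": force on the tool from outside, world axes, zero at the start; "torque": the same for the moment, N m; "width": opening from 0.0 (shut) to 1.0 (fully open); "grip_force": force on a finger pad.
Only numpy, scipy, OpenCV 4.12 (cv2) and the standard library are available. Lean on these libraries where they do the work, as an engineer would, in place of code of your own. Each camera call takes 0.05 s, during which the arm holds its last target. There are 200 camera calls.

## Task

Pile the two loose L-brackets from the desk onto the bracket already lying on the narrow stand. Set each one down gently, flat on its side, long leg directly over and in line with the long leg below, and turned half round from the one below, so that the short legs stick out at alternate ends and to alternate sides (the top one then points like the bottom one) and the pile of three stands balanced and untouched. Leave the bottom bracket where it is on the stand and do not disturb the bottle, the pen cup or the cash box.

Things in the scene. Friction and masses are not known exactly. Their poses are not given: they have to be found in the camera images.
- stand_top (a point): Fixed narrow black stand, a plinth 120 mm long, 36 mm wide with its flat top 50 mm above the desk, on a thin foot plate 130 x 100 x 8 mm. This point is the centre of the top; x along the plinth, z up.
- base_leg (a point): Cast aluminium L-bracket (three identical, 0.3 to 0.5 kg): long leg 150 mm; short leg 80 mm overall, projecting 48 mm; legs 32 mm wide in the plane of the L, 30 mm thick. This one lies loose on the stand, short leg overhanging. Point: centre of the long leg, 15 mm above its underside. x: along it to the end with the short leg; y: the way that leg sticks out; z up. Each bracket's balance point lies 10 mm off this centre line, towards the short leg.
- base_toe (a point): Centre of the projecting part of the lying bracket's short leg: 59 mm along x and 40 mm along y from base_leg.
- brk_a_leg (a point): First loose bracket, same shape as the lying one, standing on the desk on its long leg, short leg rising to 80 mm. Point: centre of the long leg (16 mm above its sole, 75 mm from each end). x: along the long leg to the end with the short leg; z: from the long leg along the short leg (up at the start); y: across the plane of the L (the 30 mm thickness).
- brk_a_toe (a point): Centre of the projecting part (48 mm long, 32 x 30 mm section) of the same bracket's short leg: +59 mm x, +40 mm z from brk_a_leg. Same axes. The leg can be pinched here across its 32 mm (along x).
- brk_b_leg (a point): Second loose bracket, same shape, size, start posture and axes as brk_a: centre of its long leg. At the start the two face roughly opposite ways.
- brk_b_toe (a point): Centre of the projecting part of the second bracket's short leg: +59 mm x, +40 mm z from brk_b_leg. Same axes.
- bottle_mid (a point): Bystander: white squeeze bottle, 52 mm across, 120 mm tall, its centre half-way up.
- pen_cup_mid (a point): Bystander: black pen cup, 76 mm across, 95 mm tall with pens up to 150 mm, its centre half-way up.
- cash_box: Bystander: closed red steel cash box 154 x 204 x 105 mm, fixed; centre of its underside.
Things that resemble listed ones, but are neither listed nor needed, are in the scene too. What is shaped like the part that bears brk_a_leg but purple or red is not meant.

How it is judged:
By the outcome, as a careful person would: the job done as asked, in the order asked, and still so for the second after the job is handed in, with the robot touching nothing.
It also fails if it takes over 67 s, if anything falls off the work surface, if the arm or the gripper's body presses on something with over 40 N, if the wrist force passes 120 N, or if a joint passes its speed limit or range.

## Working session

There is one attempt and no reset: what is moved stays moved. The work goes in short steps, Python scripts to look and compute and a tool call to move; the robot and the scene stay as the last step left them, time stands still between calls to the robot, and variables do not carry over. Pictures are saved under pics/ and viewed, at most 10 in all, crops included, and the job is handed in when it is done.

Besides the shell and the picture viewer there is one more tool, called after "Call:" in YAML: its name, and indented under it one key for each argument. carry_out: Moves the arm, as the interface text tells. Its arguments: {"type":"object","properties":{"series":{"type":"string"},"jaw":{"type":"number"},"grip_force":{"type":"number"}},"required":["series"]}

```bash
mkdir -p pics; ls; cat > h.py <<'E'
import numpy as np, cv2
from workcell import bot, eyes, spot_in
from scipy.spatial.transform import Rotation as R
def cam(name):
    s=bot.read_state(); p,d=eyes.read_camera(name); c=eyes.get_calibration(name)
    K=np.array(c["K"])
    if name=="wrist":
        T=np.eye(4);T[:3,:3]=R.from_rotvec(s["tcp_rot"]).as_matrix();T[:3,3]=s["tool_pos"];T=T@np.array(c["T_tool_cam"])
    else:
        T=np.eye(4);r=np.array(c["rotation"]);T[:3,:3]=r if r.shape==(3,3) else R.from_rotvec(r).as_matrix();T[:3,3]=c["position"]
    v,u=np.mgrid[:400,:640]
    P=np.stack([(u-K[0,2])/K[0,0]*d,(v-K[1,2])/K[1,1]*d,d],-1)@T[:3,:3].T+T[:3,3]
    P[d==0]=np.nan
    return p,d,P,K,T
E
cat > a.py <<'E'
from h import *
for n in("top","scene"):
    p,d,P,K,T=cam(n); cv2.imwrite(f"pics/{n}0.png",p); np.save(n+"P.npy",P)
    print(n,T.round(3).tolist(),K[0,0])
    for t in["stand_top","base_leg","base_toe","brk_a_leg","brk_a_toe","bottle_mid","pen_cup_mid","cash_box"]:
        for r in spot_in(n,t)[:4]:
            u,v=map(int,r["rect"][:2]);print(t,round(r["score"],2),np.round(r["rect"]),P[min(v,399),min(u,639)].round(3))
print(bot.read_state())
E
python3 a.py
```

```text
pics
top [[-0.031, -0.998, 0.048, 0.504], [-0.999, 0.031, 0.008, 0.207], [-0.009, -0.048, -0.999, 1.389], [0.0, 0.0, 0.0, 1.0]] 462.3831188174843
stand_top 0.92 [380. 214.  34.  45.] [0.545 0.061 0.074]
base_leg 0.9 [376. 216.  26.  50.] [0.541 0.064 0.017]
base_leg 0.15 [327. 227.  24.  50.] [0.51  0.21  0.031]
base_toe 0.66 [375. 216.  29.  54.] [0.538 0.066 0.007]
brk_a_leg 0.88 [487. 168.  51.  21.] [ 0.668 -0.262  0.034]
brk_a_leg 0.87 [164. 236.  42.  50.] [0.501 0.689 0.033]
brk_a_leg 0.83 [324. 228.  24.  51.] [0.51  0.219 0.029]
brk_a_leg 0.77 [280. 156.  42.  44.] [0.724 0.345 0.03 ]
brk_a_toe 0.85 [328. 227.  32.  46.] [0.513 0.207 0.03 ]
brk_a_toe 0.85 [164. 235.  42.  52.] [0.501 0.689 0.033]
brk_a_toe 0.74 [486. 170.  59.  18.] [ 0.666 -0.263  0.031]
brk_a_toe 0.55 [279. 157.  45.  42.] [0.724 0.345 0.03 ]
bottle_mid 0.65 [351. 146.  18.  20.] [0.738 0.135 0.095]
bottle_mid 0.35 [482. 235.  26.  55.] [ 0.472 -0.241  0.033]
pen_cup_mid 0.57 [439. 136.  37.  33.] [ 0.745 -0.097  0.149]
cash_box 0.65 [326. 228.  29.  53.] [0.51  0.216 0.032]
cash_box 0.63 [238. 221.  77.  
[... 1063 characters left out ...]
 55.] [ 0.472 -0.233  0.034]
{'time': 0.9, 'q': array([-1.13791277e+00,  2.63836507e-01,  1.60396186e+00, -6.48707328e-06,
        1.27370551e+00, -3.69320442e-02]), 'joint_vel': array([ 0.00210175,  0.00044823,  0.00054324,  0.00265613, -0.00160211,
       -0.00118793]), 'joint_torque': array([-3.99262517e-04, -5.15050936e+01, -3.67733324e+01, -1.05821152e-04,
        4.63078541e-04,  3.19333850e-06]), 'tool_pos': array([ 0.30556973, -0.60188788,  0.24534318]), 'tcp_rot': array([3.05522481e+00, 7.31198474e-01, 1.78741884e-05]), 'wrist_force': array([0.55028136, 0.26265967, 0.11084129]), 'torque': array([ 0.03614126,  0.03251502, -0.00443511]), 'grip_force': 0.0, 'width': 0.9993109851409827}
```

```bash
python3 -c "
import cv2
t=cv2.imread('pics/top0.png')[110:290,130:530];cv2.imwrite('pics/t1.png',cv2.resize(t,None,fx=2,fy=2,interpolation=2))
t=cv2.imread('pics/scene0.png')[110:370,100:460];cv2.imwrite('pics/s1.png',cv2.resize(t,None,fx=2.2,fy=2.2,interpolation=2))"
```

```text
(no output)
```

View pics/t1.png

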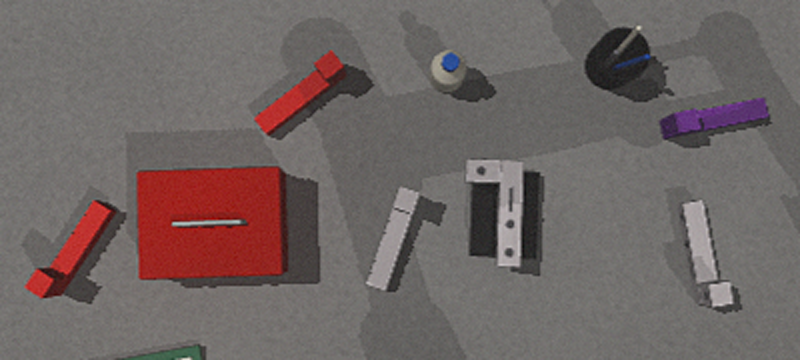

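View pics/s1.png

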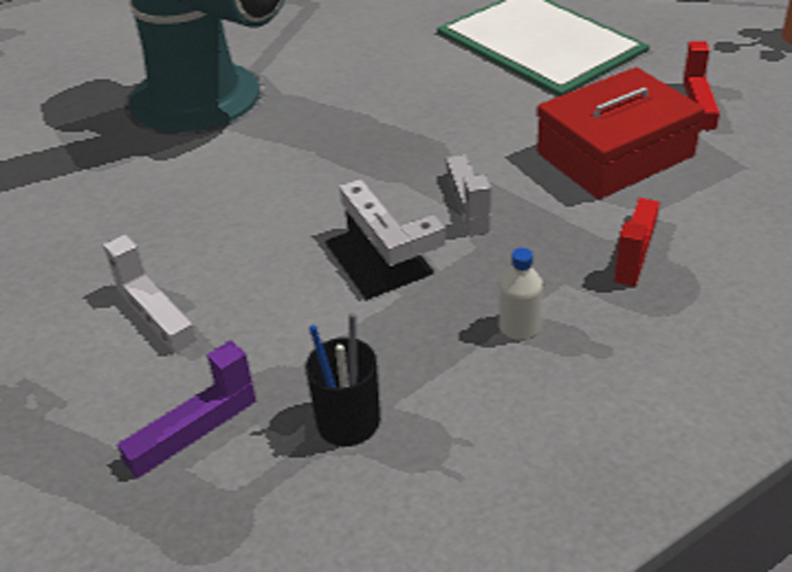

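Left picture (top): two grey standing brackets, at about full pixels (326,230) (toe at the far end) and (484,237) (toe at the near end). The base is at (380,216) on the black stand. Look-alikes are purple (487,168) and red (164,236), (280,156). The grey pair match the aluminium base, so they are the ones meant. The enlarged crops confirm it.

```bash
cat >> h.py <<'E'
def rect(P,x0,x1,y0,y1,z0,z1):
    m=(P[...,0]>x0)&(P[...,0]<x1)&(P[...,1]>y0)&(P[...,1]<y1)&(P[...,2]>z0)&(P[...,2]<z1)
    q=P[m]
    (c,s,a)=cv2.minAreaRect(q[:,:2].astype(np.float32)) if len(q)>5 else (0,0,0)
    if len(q)>5:
        b=cv2.boxPoints((c,s,a)); e=[b[1]-b[0],b[2]-b[1]]; e=max(e,key=np.linalg.norm)
        return np.round(c,4),np.round(s,4),"yaw",round(float(np.degrees(np.arctan2(e[1],e[0])))%180,1),len(q),np.median(q[:,2]).round(4)
    return None
E
python3 - <<'E'
from h import *
for n in("top","scene"):
    P=np.load(n+"P.npy"); print(n)
    print("A leg",rect(P,.38,.66,.13,.31,.022,.045)," toe",rect(P,.38,.66,.13,.31,.066,.095))
    print("B leg",rect(P,.36,.6,-.33,-.17,.022,.045)," toe",rect(P,.36,.6,-.33,-.17,.066,.095))
    print("base",rect(P,.4,.7,-.02,.15,.066,.095),"stand",rect(P,.4,.7,-.02,.13,.042,.056),"foot",rect(P,.4,.7,-.05,.16,.006,.0125))
    print("table",np.nanmedian(P[...,2]))
print(eyes.get_calibration("wrist"))
E
```

```text
top
A leg (array([0.4887, 0.22  ]), array([0.0298, 0.1178]), 'yaw', 158.9, 409, np.float64(0.0308))  toe (array([0.5584, 0.1933]), array([0.0296, 0.0316]), 'yaw', 159.6, 121, np.float64(0.0782))
B leg (array([ 0.4717, -0.2367]), array([0.1476, 0.0323]), 'yaw', 7.7, 478, np.float64(0.0307))  toe (array([ 0.4122, -0.2443]), array([0.0321, 0.0323]), 'yaw', 99.4, 140, np.float64(0.0786))
base (array([0.5362, 0.0696]), array([0.0796, 0.15  ]), 'yaw', 176.2, 810, np.float64(0.0787)) stand (array([0.5363, 0.0686]), array([0.1425, 0.0419]), 'yaw', 17.4, 59, np.float64(0.0491)) foot (array([0.5557, 0.0574]), array([0.2884, 0.199 ]), 'yaw', 1.7, 441, np.float64(0.0079))
table -0.001320206149903913
scene
A leg (array([0.5031, 0.2118]), array([0.0308, 0.1547]), 'yaw', 159.3, 215, np.float64(0.033))  toe (array([0.5578, 0.1909]), array([0.0305, 0.037 ]), 'yaw', 160.1, 112, np.float64(0.0796))
B leg (array([ 0.4711, -0.2387]), array([0.1541, 0.0314]), 'yaw', 7.8, 455, np.float64(0.0329))  toe (array([ 0.4136, -0.2465]), array([0.0363, 0.0321]), 'yaw', 11.9, 145, np.float64(0.0795))
base (array([0.5369, 0.0679]), array([0.0821, 0.1552]), 'yaw', 176.3, 673, np.float64(0.0803)) stand (array([0.5554, 0.0386]), array([0.156 , 0.0659]), 'yaw', 26.2, 114, np.float64(0.0512)) foot (array([0.4989, 0.0512]), array([0.12  , 0.2199]), 'yaw', 167.1, 449, np.float64(0.0089))
table 0.0013379793776615578
{'K': array([[357.4954774 ,   0.        , 314.20144122],
       [  0.        , 357.4954774 , 187.87329893],
       [  0.        ,   0.        ,   1.        ]]), 'T_tool_cam': array([[-2.94308033e-04, -9.53355478e-01, -3.01849707e-01,
         7.64525065e-02],
       [ 9.99999712e-01, -6.93476515e-05, -7.55988757e-04,
        -8.89909099e-04],
       [ 6.99793454e-04, -3.01849843e-01,  9.53355224e-01,
        -1.28692962e-01],
       [ 0.00000000e+00,  0.00000000e+00,  0.00000000e+00,
         1.00000000e+00]])}
```

Call:
carry_out:
  series: "0.0134 0.0446 -0.005 9; 0.0134 0.0446 -0.005 9; 0.0134 0.0446 -0.005 9; 0.0134 0.0446 -0.005 9; 0.0134 0.0446 -0.005 9; 0.0134 0.0446 -0.005 9; 0.0134 0.0446 -0.005 9; 0.0134 0.0446 -0.005 7.8; 0 0 0 0; 0 0 -0.04 0; 0 0 -0.04 0; 0 0 0 0"
  jaw: 1
  grip_force: 25

```text
time: 2.4
tool_pos: [0.4101, -0.2442, 0.1224]
tcp_rot: [-2.064, -2.359, 0.002]
wrist_force: [-0.3, 0.6, -0.3]
width: 0.998
grip_force: 0.0
```

Call:
carry_out:
  series: "0.003 -0.001 -0.027 0; 0 0 -0.02 0; 0 0 0 0; 0 0 0 0"

```text
time: 2.9
tool_pos: [0.4169, -0.2472, 0.0801]
tcp_rot: [2.066, 2.363, 0.0]
wrist_force: [1.1, -0.4, 0.4]
width: 1.001
grip_force: 0.0
```

Call:
carry_out:
  series: "0 0 0 0; 0 0 0 0; 0 0 0 0; 0 0 0 0; 0 0 0 0; 0 0 0 0"
  jaw: -1
  grip_force: 25

```text
time: 3.65
tool_pos: [0.4157, -0.2462, 0.0788]
tcp_rot: [-2.067, -2.366, 0.001]
wrist_force: [-3.2, -0.1, 5.7]
width: 0.367
grip_force: 26.3
```

Call:
carry_out:
  series: "0.001 -0.0063 0 0; 0.001 -0.0063 0 0; 0.001 -0.0063 0 0; 0.001 -0.0063 0 0; 0.001 -0.0063 -0.001 0; 0.001 -0.0063 -0.002 0; 0 0 0 0; 0 0 0 0"

```text
time: 4.65
tool_pos: [0.4215, -0.2842, 0.0751]
tcp_rot: [-2.067, -2.366, 0.001]
wrist_force: [-4.2, -0.3, 3.1]
width: 0.367
grip_force: 27.0
```

```bash
python3 - <<'E'
from h import *
p,d,P,K,T=cam("scene"); cv2.imwrite("pics/s2.png",cv2.resize(p[190:330,100:280],None,fx=3,fy=3))
print(rect(P,.36,.6,-.36,-.17,.005,.045),bot.read_state()["tool_pos"])
E
```

```text
(array([ 0.4631, -0.2643]), array([0.191 , 0.1872]), 'yaw', 0.2, 558, np.float64(0.0343)) [ 0.42153497 -0.28413133  0.07514078]
```

View pics/s2.png

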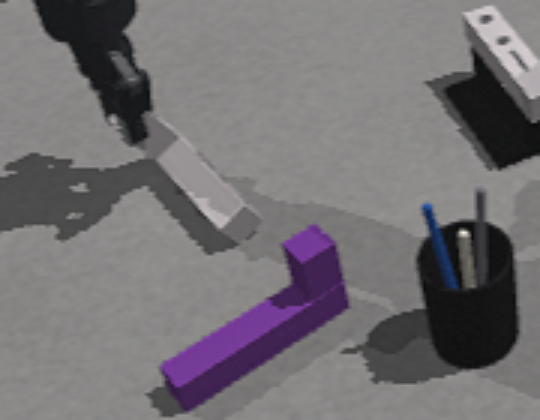

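The grey bracket in the crop (200,180) is tilted about 30° in the jaws, as planned, so I continue the arc.

Call:
carry_out:
  series: "0.0008 -0.0059 -0.0025 0; 0.0008 -0.0059 -0.0026 0; 0.0007 -0.0053 -0.0035 0; 0.0007 -0.0053 -0.0035 0; 0.0006 -0.0047 -0.0044 0; 0.0006 -0.0047 -0.0044 0; 0.0005 -0.0038 -0.005 0; 0.0005 -0.0038 -0.005 0; 0.0004 -0.003 -0.0055 0; 0.0004 -0.003 -0.0055 0; 0 0 0 0; 0 0 0 0"

```text
time: 6.2
tool_pos: [0.4294, -0.3313, 0.0345]
tcp_rot: [2.064, 2.362, -0.001]
wrist_force: [-0.8, -4.0, 3.9]
width: 0.369
grip_force: 34.8
```

Call:
carry_out:
  series: "0 0 0 0; 0 0 0 0; 0 0 0 0; 0 0 0.02 0; 0 0 0.03 0; 0.004 0.007 0.012 -10; 0.004 0.007 0.012 -10; 0.004 0.007 0.012 -10; 0.004 0.007 0.012 -10; 0.004 0.007 0.012 -10; 0.004 0.007 0.012 -10; 0.004 0.007 0.012 -10; 0.004 0.007 0.012 -10; 0 0.005 0.012 -10; 0 0 0 0; 0 0 0 0"
  jaw: 1

```text
time: 8.2
tool_pos: [0.4595, -0.2681, 0.1907]
tcp_rot: [-3.134, -0.216, 0.001]
wrist_force: [0.2, -0.5, -0.1]
width: 1.003
grip_force: 0.0
```

```bash
python3 - <<'E'
from h import *
for n in("wrist","top"):
    p,d,P,K,T=cam(n); cv2.imwrite(f"pics/{n}3.png",p)
    print(rect(P,.36,.6,-.37,-.17,.02,.045))
    np.save("bP.npy",P)
    m=(P[...,0]>.42)&(P[...,0]<.54)&(P[...,1]>-.33)&(P[...,1]<-.2)&(P[...,2]>.02)&(P[...,2]<.045)
    print("leg part",rect(P,.45,.57,-.37,-.17,.02,.045))
print(bot.read_state()["tool_pos"],bot.read_state()["q"])
E
```

```text
(array([ 0.4823, -0.2916]), array([0.1495, 0.08  ]), 'yaw', 8.2, 9126, np.float64(0.03))
leg part (array([ 0.5005, -0.2647]), array([0.1059, 0.032 ]), 'yaw', 8.1, 5240, np.float64(0.03))
(array([ 0.4823, -0.29  ]), array([0.1503, 0.0802]), 'yaw', 8.4, 587, np.float64(0.0285))
leg part (array([ 0.5025, -0.2641]), array([0.1024, 0.0356]), 'yaw', 7.3, 404, np.float64(0.0284))
[ 0.45927964 -0.26810644  0.19050707] [-5.75227885e-01  3.61806014e-02  1.96841888e+00  1.47424998e-06
  1.13838096e+00  8.59264408e-01]
```

View pics/wrist3.png

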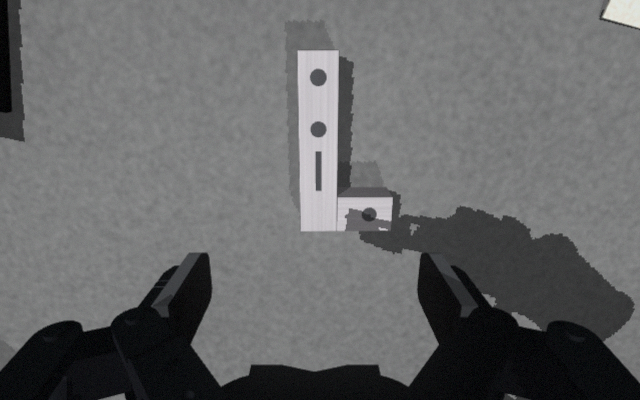

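Flat on the desk, toe to the correct side (leg at pixels (318,140), toe (365,213)). Next I grasp it at the balance point.

Call:
carry_out:
  series: "0.0055 -0.0017 -0.04 0.3; 0 0 -0.04 0; 0 0 -0.04 0; 0 0 -0.03 0; 0 0 -0.019 0; 0 0 0 0; 0 0 0 0"

```text
time: 9.18
tool_pos: [0.4662, -0.2706, 0.0234]
tcp_rot: [3.133, 0.22, 0.002]
wrist_force: [-0.2, -0.2, 0.2]
width: 0.999
grip_force: 0.0
```

Call:
carry_out:
  series: "0 0 0 0; 0 0 0 0; 0 0 0 0; 0 0 0 0; 0 0 0 0; 0 0 0 0"
  jaw: -1
  grip_force: 60

```text
time: 9.93
tool_pos: [0.4659, -0.2704, 0.0232]
tcp_rot: [3.133, 0.22, 0.002]
wrist_force: [-0.8, 0.5, 6.3]
width: 0.357
grip_force: 62.8
```

Call:
carry_out:
  series: "0 0 0.01 0; 0 0 0.03 0; 0 0 0.05 0; 0 0 0.05 0; 0.01 0.03 0.05 -4; 0.01 0.04 0.03 -4; 0.01 0.04 0 -4; 0 0.04 0 0; 0 0.02 0 0; 0 0 0 0; 0 0 0 0"

```text
time: 11.3
tool_pos: [0.4946, -0.1001, 0.2417]
tcp_rot: [3.14, -0.109, -0.002]
wrist_force: [-0.3, 0.1, -4.1]
width: 0.359
grip_force: 61.4
```

```bash
cat > base.py <<'E'
from h import *
import sys
z0,z1=map(float,sys.argv[1:3])
for n in sys.argv[3:]:
    p,d,P,K,T=cam(n); cv2.imwrite(f"pics/{n}_b.png",p)
    print(n,rect(P,.42,.66,-.02,.15,z0,z1))
s=bot.read_state();print(s["tool_pos"],s["wrist_force"],np.degrees(2*np.arctan2(s["tcp_rot"][1],s["tcp_rot"][0])))
E
python3 base.py .066 .095 wrist top scene
```

```text
wrist (array([0.5359, 0.0696]), array([0.0816, 0.15  ]), 'yaw', 176.1, 11325, np.float64(0.08))
top (array([0.5366, 0.07  ]), array([0.08  , 0.1497]), 'yaw', 175.6, 806, np.float64(0.0786))
scene (array([0.5363, 0.0674]), array([0.0803, 0.1528]), 'yaw', 176.5, 675, np.float64(0.0804))
[ 0.49504742 -0.10069873  0.24208894] [-0.36911198  0.17644708 -4.83377705] -4.045256941694841
```

View pics/wrist_b.png

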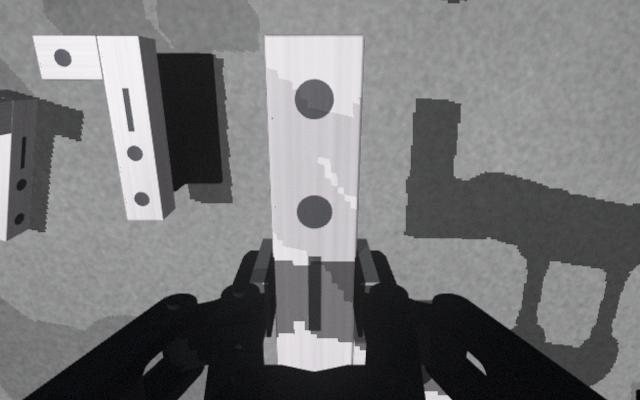

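Call:
carry_out:
  series: "0.005 0.03 0 0; 0.005 0.04 0 0; 0.006 0.04 -0.01 0; 0.006 0.03 -0.02 0.1; 0.004 0.0065 -0.02 0; 0 0 -0.02 0; 0 0 -0.02 0; 0 0 0 0; 0 0 0 0"

```text
time: 12.58
tool_pos: [0.5219, 0.0461, 0.1531]
tcp_rot: [-3.14, 0.108, -0.001]
wrist_force: [0.8, 0.0, -5.0]
width: 0.362
grip_force: 61.5
```

```bash
python3 - <<'E'
from h import *
p,d,P,K,T=cam("wrist")
s=bot.read_state();t=s["tool_pos"];print(t,s["wrist_force"],np.degrees(2*np.arctan2(s["tcp_rot"][1],s["tcp_rot"][0])))
print("held",rect(P,.42,.7,-.02,.11,t[2]-.006,t[2]+.025))
m=(P[...,2]>t[2]-.01)&(P[...,2]<t[2]+.03)&(P[...,0]>t[0]+.03)&(P[...,0]<.7)
q=P[m];c,*_=np.linalg.lstsq(np.c_[q[:,:2]-t[:2],np.ones(len(q))],q[:,2]-t[2],rcond=None);print("plane",c)
print("fore",rect(P,t[0]+.03,.7,-.02,.11,t[2]-.01,t[2]+.03))
p,d,P,K,T=cam("scene"); print("held scene",rect(P,t[0]+.03,.7,0,.11,t[2]-.01,t[2]+.03))
E
```

```text
[0.52225611 0.04618302 0.15352784] [ 1.10717645  0.32570587 -4.62172119] 356.0756946677644
held (array([0.5304, 0.0414]), array([0.1638, 0.0669]), 'yaw', 12.8, 33510, np.float64(0.1599))
plane [-0.00069079  0.00203686  0.0063775 ]
fore (array([0.5808, 0.0425]), array([0.0322, 0.0591]), 'yaw', 176.2, 16208, np.float64(0.1599))
held scene (array([0.5833, 0.0406]), array([0.0331, 0.0619]), 'yaw', 177.3, 262, np.float64(0.1606))
```

Call:
carry_out:
  series: "-0.001 -0.0004 -0.015 0; 0 0 -0.015 0; 0 0 -0.01 0; 0 0 -0.005 0; 0 0 -0.003 0; 0 0 0 0; 0 0 0 0"

```text
time: 13.55
tool_pos: [0.5207, 0.0462, 0.1049]
tcp_rot: [-3.14, 0.106, -0.001]
wrist_force: [0.2, -0.5, -3.4]
width: 0.359
grip_force: 61.6
```

Call:
carry_out:
  series: "0 0 -0.001 0; 0 0 -0.0007 0; 0 0 0 0; 0 0 0 0"

```text
time: 14.05
tool_pos: [0.5205, 0.0461, 0.1033]
tcp_rot: [-3.14, 0.106, -0.001]
wrist_force: [-1.0, 0.1, 0.7]
width: 0.364
grip_force: 62.2
```

Call:
carry_out:
  series: "0 0 0 0; 0 0 0 0; 0 0 0 0; 0 0 0 0; 0 0 0.01 0; 0 0 0.03 0; 0 0 0.05 0; 0 0 0.05 0; 0 0 0 0"
  jaw: 0.4

```text
time: 15.18
tool_pos: [0.5238, 0.0463, 0.2492]
tcp_rot: [-3.139, 0.106, -0.018]
wrist_force: [-0.1, 0.8, -0.3]
width: 0.694
grip_force: 0.0
```

```bash
python3 base.py .100 .122 wrist top scene; python3 - <<'E'
from h import *
for n in("scene","top"):
    P=cam(n)[2]; print("A toe",rect(P,.38,.66,.14,.31,.066,.095),"leg",rect(P,.38,.66,.155,.31,.022,.045),"base",rect(P,.42,.66,-.04,.13,.066,.09))
E
```

```text
wrist (array([0.5323, 0.0216]), array([0.0801, 0.1498]), 'yaw', 176.2, 10125, np.float64(0.11))
top (array([0.5332, 0.0228]), array([0.0782, 0.1505]), 'yaw', 176.6, 198, np.float64(0.1089))
scene (array([0.5314, 0.0201]), array([0.0815, 0.1552]), 'yaw', 176.1, 615, np.float64(0.1105))
[0.51979633 0.04610274 0.24236169] [ 0.59145786 -0.10931002  0.12905137] -3.8828672036445164
A toe (array([0.5574, 0.1909]), array([0.0301, 0.0377]), 'yaw', 161.0, 108, np.float64(0.08)) leg (array([0.5024, 0.2121]), array([0.0313, 0.1557]), 'yaw', 159.2, 216, np.float64(0.0327)) base (array([0.5351, 0.0433]), array([0.1848, 0.0836]), 'yaw', 17.4, 391, np.float64(0.0803))
A toe (array([0.5585, 0.1933]), array([0.0297, 0.0319]), 'yaw', 159.7, 120, np.float64(0.0779)) leg (array([0.4886, 0.2201]), array([0.0298, 0.1178]), 'yaw', 159.0, 408, np.float64(0.0305)) base (array([0.5376, 0.0843]), array([0.048 , 0.1476]), 'yaw', 177.1, 235, np.float64(0.0785))
```

Call:
carry_out:
  series: "0.005 0.019 0 9.2; 0.005 0.019 0 9.2; 0.005 0.019 0 9.2; 0.005 0.019 0 9.2; 0.005 0.019 0 9.2; 0.005 0.019 0 9.2; 0.005 0.019 0 9.2; 0.004 0.013 0 8.9; 0 0 0 0; 0 0 -0.05 0; 0 0 -0.05 0; 0 0 -0.02 0; 0 0 0 0; 0 0 0 0"
  jaw: 1
  grip_force: 25

```text
time: 17.18
tool_pos: [0.5608, 0.1924, 0.1247]
tcp_rot: [2.582, 1.787, 0.005]
wrist_force: [0.6, 1.0, 0.5]
width: 1.0
grip_force: 0.0
```

Call:
carry_out:
  series: "-0.002 0 -0.027 0; 0 0 -0.02 0; 0 0 0 0; 0 0 0 0"

```text
time: 17.68
tool_pos: [0.558, 0.1923, 0.0766]
tcp_rot: [2.582, 1.788, 0.002]
wrist_force: [-0.0, -0.6, 0.1]
width: 1.002
grip_force: 0.0
```

Call:
carry_out:
  series: "0 0 0 0; 0 0 0 0; 0 0 0 0; 0 0 0 0; 0 0 0 0; 0 0 0 0"
  jaw: -1
  grip_force: 25

```text
time: 18.42
tool_pos: [0.5578, 0.1923, 0.0763]
tcp_rot: [2.582, 1.789, 0.002]
wrist_force: [1.0, 0.4, 3.3]
width: 0.364
grip_force: 26.4
```

Call:
carry_out:
  series: "0.0022 0.0059 0 0; 0.0022 0.0059 0 0; 0.0022 0.0059 0 0; 0.0022 0.0059 0 0; 0.0022 0.0059 -0.001 0; 0.0022 0.0059 -0.002 0; 0 0 0 0; 0 0 0 0"

```text
time: 19.42
tool_pos: [0.5711, 0.2276, 0.0734]
tcp_rot: [2.582, 1.789, 0.001]
wrist_force: [0.5, -0.8, 5.4]
width: 0.371
grip_force: 28.2
```

```bash
python3 - <<'E'
from h import *
p,d,P,K,T=cam("scene"); cv2.imwrite("pics/s4.png",cv2.resize(p[140:300,220:420],None,fx=3,fy=3))
E
```

```text
(no output)
```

View pics/s4.png

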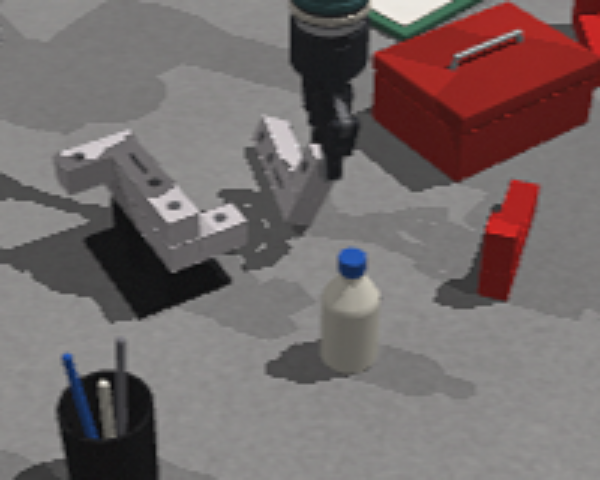

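The second bracket (crop 295,175) is tilting towards the box as wanted, and the pile of two (150,200) stands.

Call:
carry_out:
  series: "0.0021 0.0055 -0.0025 0; 0.0021 0.0055 -0.0026 0; 0.0019 0.005 -0.0035 0; 0.0019 0.005 -0.0035 0; 0.0017 0.0044 -0.0044 0; 0.0017 0.0044 -0.0044 0; 0.0013 0.0036 -0.005 0; 0.0013 0.0036 -0.005 0; 0.001 0.0028 -0.0055 0; 0.001 0.0028 -0.0055 0; 0 0 0 0; 0 0 0 0"

```text
time: 20.98
tool_pos: [0.5884, 0.2722, 0.0324]
tcp_rot: [-2.583, -1.788, -0.008]
wrist_force: [1.9, 3.3, 5.7]
width: 0.369
grip_force: 38.0
```

Call:
carry_out:
  series: "0 0 0 0; 0 0 0 0; 0 0 0 0; 0 0 0.02 0; 0 0 0.03 0; -0.0077 -0.0045 0.012 10; -0.0077 -0.0045 0.012 10; -0.0077 -0.0045 0.012 10; -0.0077 -0.0045 0.012 10; -0.0077 -0.0045 0.012 10; -0.0077 -0.0045 0.012 10; -0.0077 -0.0045 0.012 10; -0.0077 -0.0045 0.012 10; 0 0 0.012 10; 0 0 0 0; 0 0 0 0"
  jaw: 1

```text
time: 22.98
tool_pos: [0.5249, 0.2341, 0.1892]
tcp_rot: [0.566, 3.09, 0.0]
wrist_force: [0.0, 0.1, -0.4]
width: 1.001
grip_force: 0.0
```

```bash
python3 - <<'E'
from h import *
for n in("wrist","top","scene"):
    p,d,P,K,T=cam(n); cv2.imwrite(f"pics/{n}5.png",p)
    print(n,rect(P,.40,.66,.15,.345,.02,.045))
    print("pile",rect(P,.42,.66,-.04,.15,.1,.122))
s=bot.read_state();print(s["tool_pos"],s["q"],np.degrees(2*np.arctan2(s["tcp_rot"][1],s["tcp_rot"][0])))
E
```

```text
wrist (array([0.5215, 0.2672]), array([0.0796, 0.1503]), 'yaw', 159.5, 9059, np.float64(0.03))
pile (array([0.5089, 0.0457]), array([0.0394, 0.101 ]), 'yaw', 176.5, 7070, np.float64(0.1096))
top (array([0.5236, 0.2638]), array([0.1655, 0.033 ]), 'yaw', 0.7, 85, np.float64(0.0286))
pile (array([0.533 , 0.0239]), array([0.0782, 0.1522]), 'yaw', 178.0, 838, np.float64(0.1083))
scene (array([0.5231, 0.264 ]), array([0.0806, 0.1521]), 'yaw', 159.6, 482, np.float64(0.0306))
pile (array([0.5337, 0.0211]), array([0.0803, 0.1562]), 'yaw', 178.0, 619, np.float64(0.1107))
[0.52451642 0.2339958  0.18819985] [ 3.76253863e-01  1.18597932e-01  1.88414263e+00 -1.74643686e-06
  1.14000854e+00 -8.33935714e-01] -200.66120301513126
```

View pics/wrist5.png

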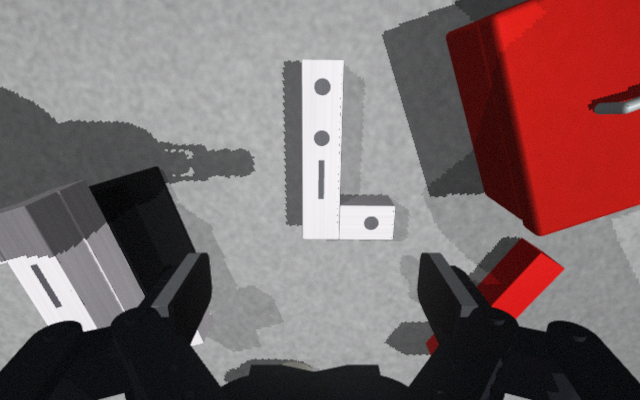

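Flat with toe to the correct side (leg (322,150), toe (368,222)). I grasp it.

Call:
carry_out:
  series: "0.001 0.006 -0.04 0.2; 0 0 -0.04 0; 0 0 -0.04 0; 0 0 -0.03 0; 0 0 -0.0155 0; 0 0 0 0; 0 0 0 0"

```text
time: 24.0
tool_pos: [0.527, 0.2406, 0.0245]
tcp_rot: [0.556, 3.09, 0.002]
wrist_force: [0.9, 0.0, -0.2]
width: 0.998
grip_force: 0.0
```

Call:
carry_out:
  series: "0 0 0 0; 0 0 0 0; 0 0 0 0; 0 0 0 0; 0 0 0 0; 0 0 0 0"
  jaw: -1
  grip_force: 60

```text
time: 24.75
tool_pos: [0.5265, 0.2404, 0.0241]
tcp_rot: [0.556, 3.091, 0.001]
wrist_force: [-1.3, 0.1, 5.6]
width: 0.362
grip_force: 62.5
```

Call:
carry_out:
  series: "0 0 0.01 0; 0 0 0.03 0; 0 0 0.05 0; 0 0 0.05 0; 0.02 -0.01 0.05 4.2; 0.02 -0.01 0.04 4.2; 0.02 -0.01 0 4.2; 0.02 0 0 4.2; 0 0 0 0; 0 0 0 0"

```text
time: 26.0
tool_pos: [0.6047, 0.21, 0.2521]
tcp_rot: [-0.1, -3.137, 0.001]
wrist_force: [0.0, 0.3, -3.3]
width: 0.361
grip_force: 61.3
```

```bash
python3 base.py .1 .122 wrist top scene; python3 - <<'E'
from h import *
for n in("wrist","scene","top"):
    P=cam(n)[2]; print(n,"base",rect(P,.45,.66,-.04,.13,.07,.088),"toe1",rect(P,.45,.66,.072,.13,.074,.088),"leg2",rect(P,.45,.66,.036,.13,.1,.122))
E
```

```text
wrist (array([0.5353, 0.0253]), array([0.0758, 0.1435]), 'yaw', 176.1, 11748, np.float64(0.1098))
top (array([0.5289, 0.0334]), array([0.1669, 0.062 ]), 'yaw', 17.8, 717, np.float64(0.1088))
scene (array([0.5327, 0.0206]), array([0.0806, 0.1567]), 'yaw', 176.7, 615, np.float64(0.1106))
[0.60492488 0.21025122 0.25285636] [-0.26331758  0.40562664 -2.99240778] -183.58050894845348
wrist base (array([0.5478, 0.051 ]), array([0.1564, 0.0861]), 'yaw', 17.8, 4218, np.float64(0.0798)) toe1 (array([0.5958, 0.089 ]), array([0.0356, 0.0324]), 'yaw', 86.8, 1534, np.float64(0.0798)) leg2 (array([0.5379, 0.0507]), array([0.0311, 0.1427]), 'yaw', 179.2, 8349, np.float64(0.1098))
scene base (array([0.536 , 0.0415]), array([0.1869, 0.0811]), 'yaw', 18.9, 308, np.float64(0.0807)) toe1 (array([0.5968, 0.0886]), array([0.0326, 0.0348]), 'yaw', 177.0, 98, np.float64(0.0811)) leg2 (array([0.5346, 0.0472]), array([0.0273, 0.1521]), 'yaw', 177.2, 292, np.float64(0.111))
top base (array([0.5678, 0.0745]), array([0.0338, 0.0857]), 'yaw', 178.8, 139, np.float64(0.0783)) toe1 (array([0.5963, 0.0821]), array([0.0173, 0.029 ]), 'yaw', 178.6, 54, np.float64(0.0788)) leg2 (array([0.5351, 0.0495]), array([0.1504, 0.0268]), 'yaw', 0.1, 406, np.float64(0.1087))
```

View pics/wrist_b.png

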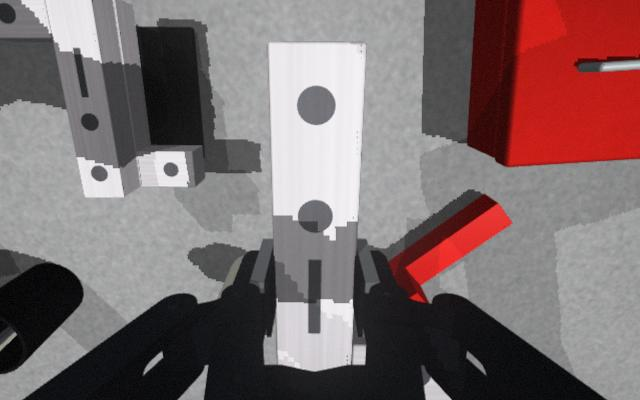

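```bash
cat > edge.py <<'E'
from h import *
import sys
zt=float(sys.argv[1])
for n in sys.argv[2:]:
    P=cam(n)[2]; q=P[(abs(P[...,2]-zt)<.005)&(P[...,0]>.45)&(P[...,0]<.63)&(P[...,1]>-.04)&(P[...,1]<.1)]
    for nm,sel in(("+y",lambda b:np.percentile(b[:,1],99)),("-y",lambda b:np.percentile(b[:,1],1))):
        X=[];Y=[]
        for x in np.arange(.51,.60,.008):
            b=q[abs(q[:,0]-x)<.004]
            if len(b)>6: X.append(x-.534);Y.append(sel(b))
        if len(X)>3: c=np.polyfit(X,Y,1);print(n,nm,"y@.534",c[1].round(4),"yaw",np.degrees(c[0]).round(2),"res",np.std(np.polyval(c,X)-Y).round(4))
    print("  x ext",np.percentile(q[:,0],[.5,99.5]).round(4))
E
python3 edge.py .11 wrist; python3 edge.py .1105 scene
```

```text
wrist +y y@.534 0.0626 yaw -3.81 res 0.0001
wrist -y y@.534 0.0307 yaw -3.73 res 0.0002
  x ext [0.4664 0.607 ]
scene +y y@.534 0.0583 yaw -3.0 res 0.0013
scene -y y@.534 0.0283 yaw -4.2 res 0.0005
  x ext [0.4563 0.6097]
```

Call:
carry_out:
  series: "-0.012 -0.035 0 -0.2; -0.014 -0.04 0 0; -0.014 -0.04 0 0; -0.012 -0.035 -0.01 0; -0.005 -0.015 -0.02 0; 0 0 -0.02 0; 0 0 -0.018 0; 0 0 0 0; 0 0 0 0"

```text
time: 27.52
tool_pos: [0.5494, 0.0458, 0.1855]
tcp_rot: [0.102, 3.14, 0.0]
wrist_force: [-0.1, 0.5, -2.8]
width: 0.361
grip_force: 61.3
```

```bash
python3 - <<'E'
from h import *
s=bot.read_state();t=s["tool_pos"];print(t,s["wrist_force"],np.degrees(2*np.arctan2(s["tcp_rot"][1],s["tcp_rot"][0])))
P=cam("wrist")[2]
q=P[(abs(P[...,2]-t[2]-.006)<.012)&(P[...,0]<t[0]-.03)&(P[...,0]>.42)&(P[...,1]>0)&(P[...,1]<.1)]
print("z",np.median(q[:,2]),"xmin",np.percentile(q[:,0],.5))
print(rect(P,.42,t[0]-.03,0,.1,t[2]-.006,t[2]+.02))
print("plane",np.linalg.lstsq(np.c_[q[:,:2]-t[:2],np.ones(len(q))],q[:,2]-t[2],rcond=None)[0])
E
python3 edge.py .11 scene
```

```text
[0.54940401 0.04584628 0.18550235] [-0.14674401  0.51369165 -2.81868367] 176.27665991594742
z 0.19141549843741193 xmin 0.4607939974784815
(array([0.4907, 0.0507]), array([0.0321, 0.0598]), 'yaw', 175.9, 15855, np.float64(0.1914))
plane [3.68991648e-04 2.59578452e-05 5.93062696e-03]
scene +y y@.534 0.0564 yaw -0.52 res 0.0009
scene -y y@.534 0.0284 yaw -4.14 res 0.0005
  x ext [0.4561 0.6101]
```

Call:
carry_out:
  series: "-0.0015 -0.0011 -0.015 0; 0 0 -0.015 0; 0 0 -0.01 0; 0 0 -0.006 0; 0 0 -0.003 0; 0 0 0 0; 0 0 0 0"

```text
time: 28.5
tool_pos: [0.5478, 0.0441, 0.1368]
tcp_rot: [0.104, 3.139, 0.0]
wrist_force: [1.2, -0.6, -4.1]
width: 0.361
grip_force: 61.4
```

Call:
carry_out:
  series: "0 0 -0.001 0; 0 0 -0.001 0; 0 0 0 0; 0 0 0 0"

```text
time: 29.0
tool_pos: [0.5474, 0.044, 0.1343]
tcp_rot: [0.104, 3.14, -0.0]
wrist_force: [-0.3, -0.6, -2.8]
width: 0.36
grip_force: 61.4
```

Call:
carry_out:
  series: "0 0 -0.0006 0; 0 0 0 0; 0 0 0 0"

```text
time: 29.38
tool_pos: [0.5474, 0.044, 0.1341]
tcp_rot: [0.104, 3.14, 0.0]
wrist_force: [-2.8, -0.6, 2.3]
width: 0.364
grip_force: 61.9
```

Call:
carry_out:
  series: "0 0 0 0; 0 0 0 0; 0 0 0 0; 0 0 0 0; 0 0 0.01 0; 0 0 0.03 0; 0 0 0.05 0; 0 0 0.05 0; 0 0 0 0; 0 0 0 0"
  jaw: 0.4

```text
time: 30.62
tool_pos: [0.5473, 0.044, 0.2741]
tcp_rot: [0.104, 3.139, 0.0]
wrist_force: [0.2, -0.0, -1.1]
width: 0.701
grip_force: 0.0
```

```bash
python3 edge.py .14 wrist; python3 base.py .13 .152 wrist scene; python3 - <<'E'
import cv2;p=cv2.imread("pics/scene_b.png");cv2.imwrite("pics/s6.png",cv2.resize(p[140:330,200:400],None,fx=3,fy=3))
E
```

```text
wrist +y y@.534 0.0622 yaw 24.83 res 0.0113
wrist -y y@.534 0.0301 yaw -4.01 res 0.0003
  x ext [0.4593 0.61  ]
wrist (array([0.5355, 0.0692]), array([0.0798, 0.1498]), 'yaw', 176.2, 10558, np.float64(0.14))
scene (array([0.5359, 0.0666]), array([0.0803, 0.1563]), 'yaw', 176.1, 640, np.float64(0.1405))
[0.5462685  0.04398331 0.27182193] [-0.38702128  0.83468756 -1.46607322] -183.78313557956304
```

View pics/s6.png

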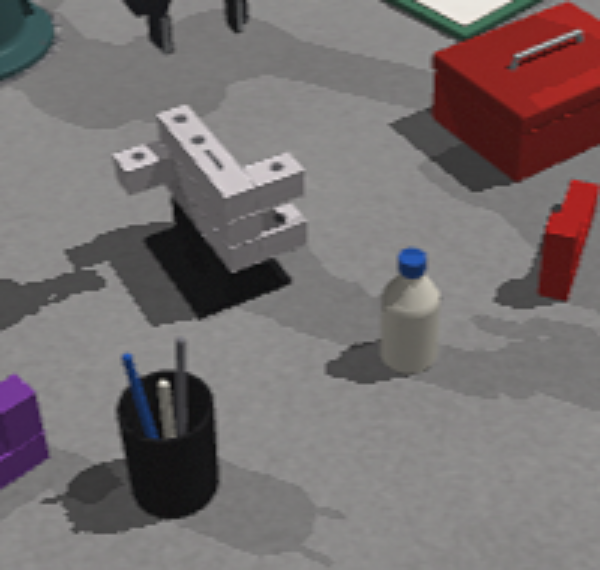

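The pile of three stands aligned with alternating toes at crop (215,180); the top box centre is (.5355,.0692) against the base's (.536,.0692). I hand the job in.

```bash
python3 -c "
from workcell import bot
print(bot.finish_job())"
```

```text
the job is handed in; nothing more can be done
None
```

The job is handed in at about 31 s: both loose brackets were piled on the bottom one, turned half round each time, with the top bracket's position and direction matching the bottom's to within about 1 mm and 0.5°; the pile was standing untouched, and the bottle, pen cup and cash box were not disturbed.

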